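# Sign off two splice trays by turning their status flags over

## Robot

A 7-joint arm with a two-finger parallel gripper is mounted at the origin on a cart in front of the work surface, level with it; the furniture and walls round the work are solid. World frame = base frame: x ahead of the robot, y to its left, z up, the work surface at z = 0. Lengths are in m, angles in rad, forces in N, time in s.
With the tool pointing down it reaches from about 0.35 to 0.775 m from the base axis. Payload 3.1 kg.
Tool frame: the origin (TCP) lies midway between the tips of the shut fingers; the grasp point (between the pads) lies 19 mm behind it; z points along the fingers, y is the line along which they close (so a half turn about z gives the same grasp; the last joint's range is limited). The gripper opens to 85 mm and grips with 20 to 120 N. Pads are 22 mm wide; open, the fingers measure 114 mm over their backs; the gripper's body (76 mm by 85 mm) begins 54 mm behind the grasp point. The pads swing forward as they close: fully open they stand 13 mm farther back than shut.
Start: joints at [1.06, 0.311, 0.014, 1.512, -0.004, 1.319, -0.027], TCP at [0.249, -0.491, 0.231] pointing down, gripper open.
Joint ranges: [-2.7, 2.7], [-0.3, 1.91], [-1.27, 1.3], [0.12, 2.57], [-1.44, 4.58], [0.2, 2.03], [-3.05, 3.05]. Speed limits (rad/s): [2.79, 2.79, 3.14, 3.14, 3.14, 3.14, 3.14].

## Interface

Orientations are given as a 3x3 rotation matrix whose columns are the frame's x, y, z axes.
In Python, from workcell import arm gives the robot as it stands. The module is installed in compiled form; this text tells all that it offers.
- The arm moves only by the shell command python3 -m creep 'ROWS' [OPENING]. ROWS is JSON, a list of rows, each a list of 2 entries, a list of its own where there are three numbers: the shift along the tool's x, y, z in mm, then the turn about the tool's z in rad. A call has 1 to 8 rows; each row is the pose to reach, as a shift and turn from the pose commanded when the call began, along the tool's axes at that moment; what a row does not reach only later rows make up. A row lasts 1/8 s, in which the tool goes at most 62.5 mm and 10.7 degrees, less where a joint would pass 70% of its speed; a pose out of reach is approached as far as the arm can. A call with a gripper value outside its range is refused whole. OPENING is the finger opening in mm, from 0 to 85.4, set as the call begins (- or left out, the last holds). The fingers move at their own pace and stop on an object; the grip force is fixed at half the most. Time passes only in rows, so rows that repeat a pose let the fingers close. It gives the time, the measured TCP pose, the force, the opening and the grip force at its end, in the units of the state.
- arm.get_state(): the state, without advancing time (a new reading comes with each control period).
- arm.snapshot(name): name is "side" or "top"; returns the picture (384x512x3 uint8, blue, green, red); there is no depth.
- arm.calibration(name): a dict with "mtx" (3x3 intrinsics, pixels), "eye" and "orientation" of the camera in the world. Camera axes: x right, y down, z forward; pixel columns grow to the right and rows downward; lengths in m; the calibration is good to about 2 mm. A picture is of the moment at which its call begins. calibration takes no time and is no camera call.
- arm.close_job(): hands the job in; it is judged then, once.
The state is a dict: "clock": time; "q": joint angles; "qvel": joint speeds; "joint_torque": joint torques, N m; "tcp_pos": TCP position; "tool_rot": TCP orientation; "ft_force": force on the tool from outside, world axes, zero at the start; "moment": the same for the moment, N m; "gripper_width": opening from 0.0 (shut) to 1.0 (fully open); "gripper_force": force on a finger pad.
Only numpy, scipy, OpenCV 4.12 (cv2) and the standard library are available. Lean on these libraries where they do the work, as an engineer would, in place of code of your own. Each camera call takes 0.05 s, during which the arm holds its last target. There are 200 camera calls.

## Task

Two splice trays are finished: with a fingertip under the free edge, gently push the red paddles of the yellow and the blue flag stand up and right over their pivots, so that each lies flat on the far side with its green face up. Leave the black stand's flag showing red. Do not pinch a paddle, do not lift, tip or shove the stands, leave the other things where they are, and finish clear of everything.

Things in the scene. Friction and masses are not known exactly. Their poses are not given: they have to be found in the camera images.
- stand_yellow: yellow flag stand, loose, weighted (about 0.85 kg): foot 84 (x) x 112 (y) x 14 mm, origin at the centre of its underside, z up. Two 24 x 10 mm posts at y = +-40 mm carry a hinge pin along the stand's y axis, 85 mm above the bench; posts end 97 mm up. At the start its paddle lies level toward the stand's -x (the robot's side), overhanging the foot by 43 mm with nothing under it
- flag_yellow (a joint): angle of the paddle on the yellow stand: 0 = level toward the stand's -x, red face up; pi/2 = straight up; pi = level toward the stand's +x, green face up. Stops at 0 and pi. Damped light hinge: the paddle (about 45 g) falls slowly to the side it leans to and weighs 0.2 to 0.35 N at its free edge
- edge_yellow (a point): middle of the free edge of the paddle on the yellow stand, 85 mm from the hinge pin; the paddle is 60 mm wide (along the stand's y), 6 mm thick, its free edge slightly rounded; red with a white bar on one face, green with a white disc on the other
- stand_blue: blue flag stand, loose, weighted (about 0.85 kg): foot 84 (x) x 112 (y) x 14 mm, origin at the centre of its underside, z up. Two 24 x 10 mm posts at y = +-40 mm carry a hinge pin along the stand's y axis, 85 mm above the bench; posts end 97 mm up. At the start its paddle lies level toward the stand's -x (the robot's side), overhanging the foot by 43 mm with nothing under it
- flag_blue (a joint): angle of the paddle on the blue stand: 0 = level toward the stand's -x, red face up; pi/2 = straight up; pi = level toward the stand's +x, green face up. Stops at 0 and pi. Damped light hinge: the paddle (about 45 g) falls slowly to the side it leans to and weighs 0.2 to 0.35 N at its free edge
- edge_blue (a point): middle of the free edge of the paddle on the blue stand, 85 mm from the hinge pin; the paddle is 60 mm wide (along the stand's y), 6 mm thick, its free edge slightly rounded; red with a white bar on one face, green with a white disc on the other
- stand_black: black flag stand, loose, weighted (about 0.85 kg): foot 84 (x) x 112 (y) x 14 mm, origin at the centre of its underside, z up. Two 24 x 10 mm posts at y = +-40 mm carry a hinge pin along the stand's y axis, 85 mm above the bench; posts end 97 mm up. At the start its paddle lies level toward the stand's -x (the robot's side), overhanging the foot by 43 mm with nothing under it
- flag_black (a joint): angle of the paddle on the black stand: 0 = level toward the stand's -x, red face up; pi/2 = straight up; pi = level toward the stand's +x, green face up. Stops at 0 and pi. Damped light hinge: the paddle (about 45 g) falls slowly to the side it leans to and weighs 0.2 to 0.35 N at its free edge
- edge_black (a point): middle of the free edge of the paddle on the black stand, 85 mm from the hinge pin; the paddle is 60 mm wide (along the stand's y), 6 mm thick, its free edge slightly rounded; red with a white bar on one face, green with a white disc on the other
- tape_blue: loose roll of blue tape lying flat, 58 mm across, 19 mm high, origin under its centre; to be left alone
- screwdriver: loose red-handled screwdriver lying on the bench, 202 mm long, 26 mm thick, origin under its middle; to be left alone
- tape_measure: loose orange tape measure, 64 x 81 x 36 mm, origin under its centre; to be left alone

How it is judged:
At the end, for the whole second after the job is handed in: Yellow and blue flags lie over at 2.95 rad or more (green up) and are still, the black flag is below 0.2 rad (red up); all three stands are upright (within 0.1 rad) and, like the tape roll, screwdriver and tape measure, within 30 mm of where they started (value of joint each of flag_yellow, flag_blue above 2.95 rad and value of joint flag_black below 0.2 rad and velocity of joint flag_yellow between -0.2 and 0.2 rad/s and velocity of joint flag_blue between -0.2 and 0.2 rad/s and velocity of joint flag_black between -0.2 and 0.2 rad/s and distance of each of stand_yellow, stand_blue, stand_black, tape_blue, screwdriver, tape_measure from where it was at the start of the episode below 0.03 m and angle between each of stand_yellow, stand_blue, stand_black's own z axis and vertical below 0.1 rad); the robot touches nothing.
It fails at once if a stand is lifted or tipped (height (world z) of any of stand_yellow, stand_blue, stand_black above 0.012 m or angle between any of stand_yellow, stand_blue, stand_black's own z axis and vertical above 0.2 rad).
It fails at once if a paddle is pinched or pressed hard (over 20 N) (contact force between the fingers and flag_yellow above 20 N or contact force between the fingers and flag_blue above 20 N or contact force between the fingers and flag_black above 20 N).
It fails at once if the black stand's flag is turned (value of joint flag_black above 0.6 rad).
It fails at once if the tape roll, screwdriver or tape measure is picked up or knocked away (height (world z) of any of tape_blue, screwdriver, tape_measure above 0.03 m or distance of any of tape_blue, screwdriver, tape_measure from where it was at the start of the episode above 0.05 m).
It also fails if it takes over 58 s, if anything falls off the work surface, if the arm or the gripper's body presses on something with over 40 N, if the wrist force passes 120 N, or if a joint passes its speed limit or range.

## Working session

There is one attempt and no reset: what is moved stays moved. The work goes in short steps, Python scripts to look and compute and a shell command to move; the robot and the scene stay as the last step left them, time stands still between calls to the robot, and variables do not carry over. Pictures are saved under pics/ and viewed, at most 10 in all, crops included, and the job is handed in when it is done.

```bash
mkdir -p pics; python3 - <<'E'
from workcell import arm
import cv2,numpy as np
np.set_printoptions(precision=4,suppress=True)
for n in("top","side"):
    cv2.imwrite(f"pics/{n}0.png",arm.snapshot(n)); c=arm.calibration(n); print(n,c)
s=arm.get_state();print(s["clock"],s["tcp_pos"],s["tool_rot"],s["ft_force"],s["gripper_width"])
E
```

```text
top {'mtx': array([[400.9221,   0.    , 267.3412],
       [  0.    , 400.9221, 192.6157],
       [  0.    ,   0.    ,   1.    ]]), 'eye': array([0.3174, 0.0568, 1.0777]), 'orientation': array([[ 0.0068, -0.9827,  0.1852],
       [-0.9998, -0.01  , -0.0162],
       [ 0.0178, -0.185 , -0.9826]])}
side {'mtx': array([[394.1263,   0.    , 255.4818],
       [  0.    , 394.1263, 193.734 ],
       [  0.    ,   0.    ,   1.    ]]), 'eye': array([0.2684, 0.9932, 0.5939]), 'orientation': array([[-0.9714, -0.0956,  0.2174],
       [-0.237 ,  0.4463, -0.8629],
       [-0.0145, -0.8898, -0.4562]])}
0.1 [ 0.2482 -0.4901  0.2303] [[ 0.8921  0.4518 -0.001 ]
 [ 0.4519 -0.8921  0.0019]
 [-0.0001 -0.0021 -1.    ]] [-0.3499  0.0616  0.696 ] 0.9987116577784106
```

View pics/top0.png

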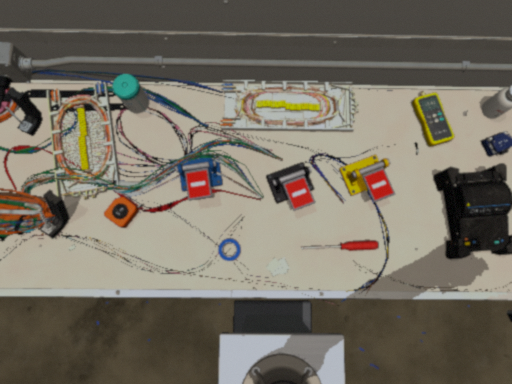

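View pics/side0.png

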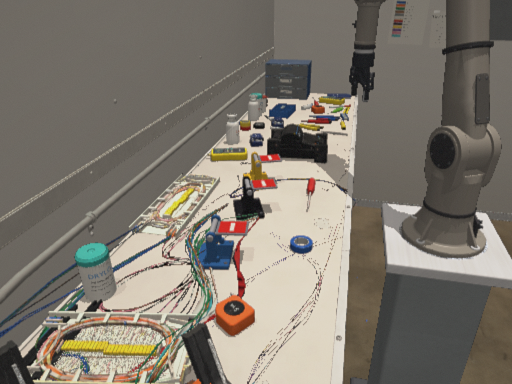

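The top view shows the blue stand at about (200,178), the black at (295,186) and the yellow at (370,178). All paddles are red side up and face the robot. The tape roll is at (229,249), the screwdriver at (345,245) and the tape measure at (121,210). Next I'll measure the paddle outlines.

```bash
cat > h.py <<'E'
import cv2,numpy as np
from workcell import arm
np.set_printoptions(precision=4,suppress=True)
def ray(n,uv,z):
    c=arm.calibration(n); d=c["orientation"]@np.linalg.inv(c["mtx"])@np.array([*uv,1.]); return c["eye"]+d*(z-c["eye"][2])/d[2]
def proj(n,p):
    c=arm.calibration(n); v=c["mtx"]@c["orientation"].T@(np.array(p)-c["eye"]); return v[:2]/v[2]
E
python3 - <<'E'
from h import *
im=cv2.imread("pics/top0.png"); 
b,g,r=[im[...,i].astype(int) for i in range(3)]
for nm,(u,v) in dict(blue=(198,183),black=(299,192),yellow=(379,184)).items():
    m=((r>140)&(g<90)&(b<90)).astype(np.uint8); k=np.zeros_like(m); k[v-25:v+25,u-25:u+25]=1; m*=k
    n,l,st,ce=cv2.connectedComponentsWithStats(m); i=1+st[1:,4].argmax()
    cs,_=cv2.findContours((l==i).astype(np.uint8),cv2.RETR_EXTERNAL,cv2.CHAIN_APPROX_NONE)
    h=cv2.convexHull(max(cs,key=len))[:,0].astype(float)
    P=np.array([ray("top",p,.088)[:2] for p in h],np.float32)*1000
    c,s,a=cv2.minAreaRect(P); B=cv2.boxPoints((c,s,a))
    print(nm,c,s,a); print(B)
print(proj("top",[.248,-.49,.23]),proj("side",[.248,-.49,.23]))
cv2.imwrite("pics/z.png",cv2.resize(im[145:215,170:410],None,fx=3.3,fy=3.3,interpolation=cv2.INTER_CUBIC))
E
```

```text
blue (525.3988037109375, 215.85140991210938) (66.135009765625, 52.52315139770508) 9.42029094696045
[[488.4788 236.3465]
 [497.0756 184.5316]
 [562.3188 195.3563]
 [553.722  247.1712]]
black (504.7842712402344, -38.463138580322266) (66.48455047607422, 52.65007019042969) 20.932579040527344
[[464.3308 -25.752 ]
 [483.1411 -74.9272]
 [545.2377 -51.1743]
 [526.4275  -1.9991]]
yellow (528.13037109375, -241.59320068359375) (65.81243896484375, 52.524295806884766) 21.694231033325195
[[ 487.847  -229.3551]
 [ 507.2628 -278.1591]
 [ 568.4137 -253.8313]
 [ 548.9979 -205.0273]]
[524.231  304.1124] [358.4798 101.8196]
```

View pics/z.png

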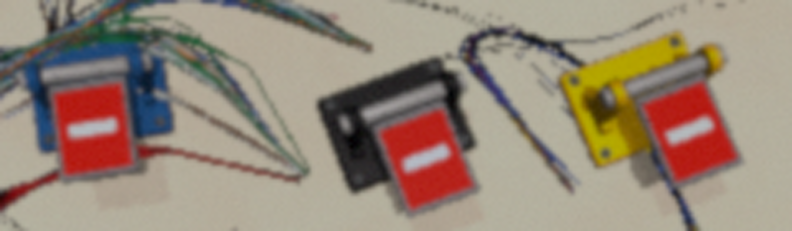

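The crop shows three clean red faces with a grey rim of about 2.5 mm, which agrees with the 60 x 85 mm paddle at z = 88 mm. The measured yaws are 9.4° for blue, 20.9° for black and 21.7° for yellow. I'll shut the gripper, stand the fingers in front of the yellow free edge at about (0.494, -0.255), and line the pad sides up with the stand.

```bash
python3 -m creep '[[[36,-13,0],0.01],[[71,-26,0],0.02],[[107,-38,0],0.03],[[142,-51,0],0.05],[[178,-64,0],0.06],[[214,-77,5],0.07],[[249,-89,20],0.08],[[285,-102,40],0.09]]' 0
python3 -m creep '[[[0,0,40],0],[[0,0,80],0],[[0,0,105],0],[[0,0,115],0],[[0,0,115],0]]'
python3 - <<'E'
from h import *
s=arm.get_state();R=s["tool_rot"];p=s["tcp_pos"];print(p,R,s["ft_force"],s["gripper_width"])
a=np.radians(21.7);d=np.array([np.cos(a),np.sin(a),0]);e=np.array([.494,-.2552,.085])
print("gap to edge along stand x:",(e-p)@d-.011,"tool axes to edge:",R.T@(e-p)*1000)
im=arm.snapshot("side");cv2.imwrite("pics/s1.png",cv2.resize(im[100:250,200:360],None,fx=4,fy=4,interpolation=cv2.INTER_CUBIC))
E
```

```text
clock: 1.1
tcp_pos: [0.4575, -0.2702, 0.1909]
tool_rot: [[0.929, 0.369, 0.0], [0.369, -0.929, -0.001], [0.0, 0.001, -1.0]]
ft_force: [0.4, -1.3, 0.8]
gripper_width: -0.003
gripper_force: 0.0
clock: 1.72
tcp_pos: [0.4564, -0.2707, 0.0759]
tool_rot: [[0.929, 0.37, -0.001], [0.37, -0.929, 0.001], [-0.001, -0.001, -1.0]]
ft_force: [0.0, -0.1, -0.3]
gripper_width: -0.004
gripper_force: 0.0
[ 0.4564 -0.2707  0.0759] [[ 0.9291  0.3699 -0.001 ]
 [ 0.3699 -0.9291  0.0006]
 [-0.0007 -0.0009 -1.    ]] [ 0.0052 -0.1331 -0.2853] -0.004338375814729575
gap to edge along stand x: 0.02969125181665207 tool axes to edge: [40.6848 -0.5225 -9.107 ]
```

View pics/s1.png

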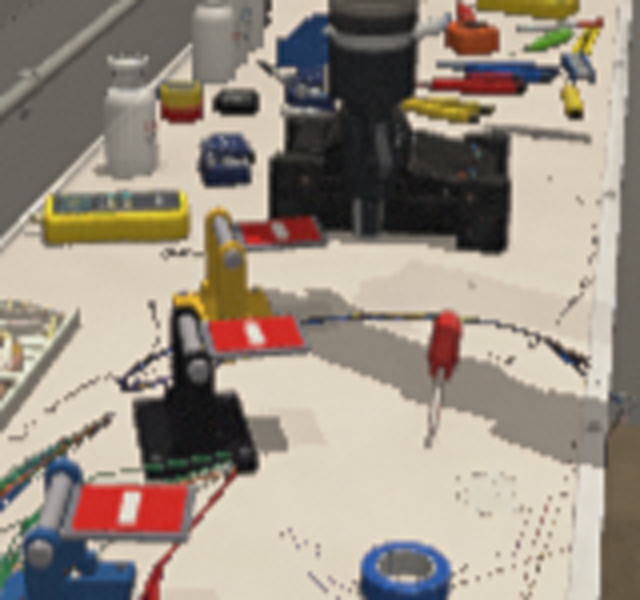

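The finger stands clear in front of the yellow edge: the tip is at crop (368,235) and the edge at (325,230), matching the 30 mm gap I computed. Now I'll close in to contact.

```bash
python3 -m creep '[[[10,0,0],0],[[20,0,0],0],[[26,0,0],0],[[27,0,0],0],[[27,0,0],0]]'
python3 -m creep '[[[1,0,0],0],[[1,0,0],0],[[2,0,0],0],[[2,0,0],0]]'
python3 -m creep '[[[1,0,0],0],[[1,0,0],0]]'
python3 -m creep '[[[1,0,0],0],[[1,0,0],0]]'
```

```text
clock: 2.4
tcp_pos: [0.4818, -0.2608, 0.0763]
tool_rot: [[0.929, 0.37, 0.0], [0.37, -0.929, 0.0], [0.0, 0.0, -1.0]]
ft_force: [0.7, -0.2, 0.5]
gripper_width: -0.002
gripper_force: 0.0
clock: 2.9
tcp_pos: [0.4827, -0.2606, 0.0762]
tool_rot: [[0.929, 0.369, -0.002], [0.369, -0.929, -0.0], [-0.002, -0.0, -1.0]]
ft_force: [-2.1, -1.2, 2.0]
gripper_width: -0.0
gripper_force: 1.2
clock: 3.15
tcp_pos: [0.4827, -0.2606, 0.0761]
tool_rot: [[0.929, 0.369, -0.003], [0.369, -0.929, -0.001], [-0.003, -0.001, -1.0]]
ft_force: [-4.4, -0.3, 2.6]
gripper_width: -0.001
gripper_force: 2.5
clock: 3.4
tcp_pos: [0.4828, -0.2606, 0.076]
tool_rot: [[0.93, 0.369, -0.005], [0.369, -0.93, -0.001], [-0.005, -0.001, -1.0]]
ft_force: [-5.6, -1.3, 4.1]
gripper_width: 0.005
gripper_force: 3.3
```

Contact at about 5 N and the stand isn't sliding. I'll drag the edge up along its arc a short way and look.

```bash
python3 -m creep '[[[0,0,-4],0],[[0.5,0,-8.5],0],[[1,0,-13],0],[[2,0,-17],0]]'
python3 - <<'E'
from h import *
im=arm.snapshot("side");cv2.imwrite("pics/s2.png",cv2.resize(im[120:200,220:340],None,fx=6,fy=6,interpolation=cv2.INTER_CUBIC))
E
```

```text
clock: 3.9
tcp_pos: [0.4874, -0.2587, 0.0937]
tool_rot: [[0.929, 0.37, -0.0], [0.37, -0.929, -0.0], [-0.0, 0.0, -1.0]]
ft_force: [-3.5, -1.8, 0.1]
gripper_width: -0.001
gripper_force: 2.1
```

View pics/s2.png

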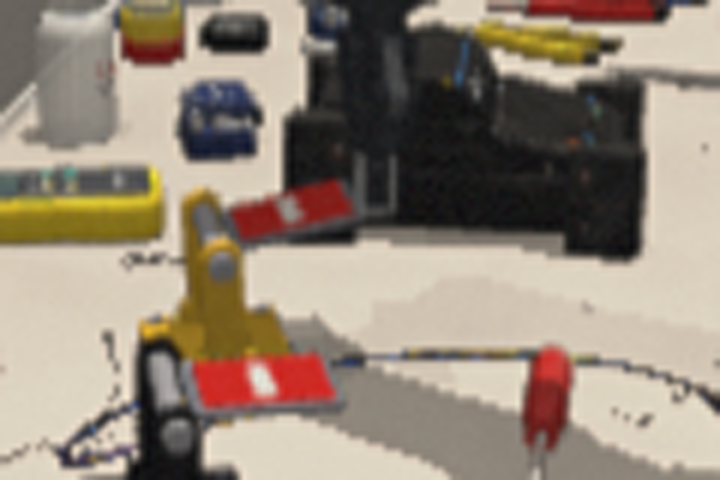

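The paddle's free edge is carried up at crop (350,190), so friction drags it well. I'll continue along the arc to nearly upright.

```bash
python3 -m creep '[[[1.5,0,-6],0],[[3.5,0,-12],0],[[6,0,-18],0],[[9,0,-24],0],[[12,0,-29],0],[[16,0,-34.5],0],[[20,0,-39],0],[[24,0,-44],0]]'
python3 -m creep '[[[5,0,-4],0],[[10,0,-8],0],[[15,0,-11],0],[[21,0,-15],0],[[27,0,-17],0],[[33,0,-20],0],[[39,0,-22],0],[[45,0,-23],0]]'
python3 - <<'E'
from h import *
im=arm.snapshot("side");cv2.imwrite("pics/s3.png",cv2.resize(im[100:200,200:340],None,fx=5,fy=5,interpolation=cv2.INTER_CUBIC))
E
```

```text
clock: 4.95
tcp_pos: [0.5099, -0.2499, 0.1382]
tool_rot: [[0.929, 0.37, 0.0], [0.37, -0.929, -0.001], [0.0, 0.001, -1.0]]
ft_force: [-5.4, -1.0, 4.7]
gripper_width: 0.001
gripper_force: 2.9
clock: 5.95
tcp_pos: [0.5519, -0.233, 0.1604]
tool_rot: [[0.929, 0.37, 0.0], [0.37, -0.929, -0.0], [0.0, 0.0, -1.0]]
ft_force: [-0.3, -0.1, 0.3]
gripper_width: -0.005
gripper_force: 0.0
```

View pics/s3.png

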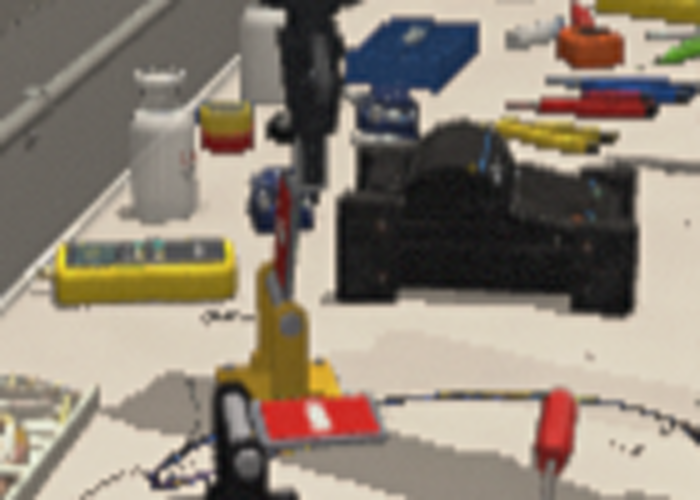

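The paddle is nearly upright, with its top at crop (285,180). I'll push it on past vertical, then rise and back away.

```bash
python3 -m creep '[[[6,0,0],0],[[12,0,0],0],[[18,0,0],0],[[24,0,2],0],[[30,0,4],0],[[36,0,6],0],[[42,0,8],0],[[45,0,10],0]]'
python3 -m creep '[[[-15,0,0],0],[[-45,0,0],0],[[-90,0,-5],0],[[-100,0,-30],0],[[-100,0,-40],0],[[-100,0,-40],0]]'
python3 - <<'E'
from h import *
im=arm.snapshot("side");cv2.imwrite("pics/s4.png",cv2.resize(im[100:200,200:340],None,fx=5,fy=5,interpolation=cv2.INTER_CUBIC))
s=arm.get_state();p=s["tcp_pos"];R=s["tool_rot"]
a=np.radians(9.4);d=np.array([np.cos(a),np.sin(a),0])
e=np.array([.4928,.2104,.085])-.0038*d
g=e-.041*d;g[2]=.2
print(p,e,"to blue approach, tool axes mm",R.T@(g-p)*1000,"turn",np.arctan2(R[1,0],R[0,0])-a)
E
```

```text
clock: 7.0
tcp_pos: [0.5937, -0.2161, 0.15]
tool_rot: [[0.929, 0.37, -0.0], [0.37, -0.929, 0.0], [0.0, -0.0, -1.0]]
ft_force: [-0.3, 0.2, -0.8]
gripper_width: 0.002
gripper_force: 0.0
clock: 7.75
tcp_pos: [0.5013, -0.2535, 0.1914]
tool_rot: [[0.929, 0.37, 0.003], [0.37, -0.929, -0.001], [0.002, 0.002, -1.0]]
ft_force: [-0.4, 0.3, 0.4]
gripper_width: -0.003
gripper_force: 0.0
[ 0.5009 -0.2529  0.1904] [0.4891 0.2098 0.085 ] to blue approach, tool axes mm [ 120.52   -442.9152   -9.6249] turn 0.21588388690821564
```

View pics/s4.png

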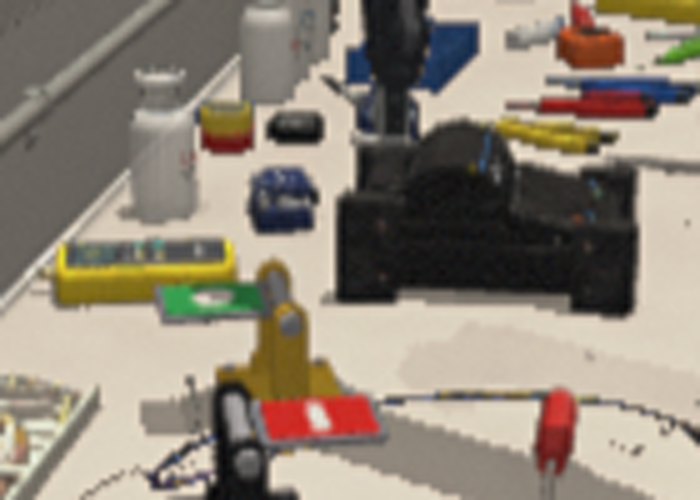

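The yellow paddle lies flat with green up at crop (215,300). Now the blue one, crossing at z = 0.19, well above the black stand.

```bash
python3 -m creep '[[[10,-37,0],0.02],[[25,-92,0],0.05],[[40,-147,0],0.08],[[55,-202,0],0.11],[[70,-257,0],0.14],[[85,-312,0],0.17],[[100,-367,0],0.2],[[114,-420,0],0.215]]'
python3 -m creep '[[[0,0,0],0],[[0,0,0],0]]'
python3 - <<'E'
from h import *
s=arm.get_state();p=s["tcp_pos"];R=s["tool_rot"]
a=np.radians(9.4);d=np.array([np.cos(a),np.sin(a),0])
e=np.array([.4928,.2104,.085])-.0038*d
g=e-.041*d;g[2]=.076
print(p,R.T@(g-p)*1000,"turn",np.arctan2(R[1,0],R[0,0])-a)
E
```

```text
clock: 8.8
tcp_pos: [0.45, 0.1815, 0.1894]
tool_rot: [[0.986, 0.164, -0.001], [0.164, -0.986, 0.0], [-0.001, -0.0, -1.0]]
ft_force: [0.3, 0.2, 0.2]
gripper_width: 0.003
gripper_force: 0.0
clock: 9.05
tcp_pos: [0.4505, 0.1788, 0.1893]
tool_rot: [[0.986, 0.165, -0.002], [0.165, -0.986, -0.001], [-0.002, 0.001, -1.0]]
ft_force: [0.4, 0.7, 0.2]
gripper_width: 0.004
gripper_force: 0.0
[0.4505 0.1788 0.1893] [  2.3054 -24.3935 113.3071] turn 0.0013679147200511
```

```bash
python3 -m creep '[[[0,-12,20],0],[[1,-24,50],0],[[2,-24.5,85],0],[[2,-24.5,108],0],[[2,-24.5,113],0],[[2,-24.5,113],0]]'
python3 -m creep '[[[10,0,0],0],[[20,0,0],0],[[26,0,0],0],[[27,0,0],0],[[27,0,0],0]]'
python3 -m creep '[[[1,0,0],0],[[1,0,0],0],[[2,0,0],0],[[2,0,0],0]]'
python3 -m creep '[[[1,0,0],0],[[1,0,0],0]]'
```

```text
clock: 9.8
tcp_pos: [0.4495, 0.2024, 0.0774]
tool_rot: [[0.987, 0.161, 0.0], [0.161, -0.987, -0.0], [-0.0, 0.0, -1.0]]
ft_force: [-0.5, 0.4, 0.6]
gripper_width: 0.001
gripper_force: 0.0
clock: 10.42
tcp_pos: [0.4754, 0.2078, 0.0772]
tool_rot: [[0.987, 0.163, -0.0], [0.163, -0.987, -0.0], [-0.0, 0.0, -1.0]]
ft_force: [-1.1, 0.3, 0.4]
gripper_width: 0.0
gripper_force: 0.3
clock: 10.92
tcp_pos: [0.4755, 0.2079, 0.077]
tool_rot: [[0.987, 0.164, -0.004], [0.164, -0.987, -0.001], [-0.004, 0.001, -1.0]]
ft_force: [-6.1, -1.0, 3.8]
gripper_width: -0.001
gripper_force: 2.9
clock: 11.18
tcp_pos: [0.4756, 0.2078, 0.0769]
tool_rot: [[0.986, 0.164, -0.006], [0.164, -0.986, -0.002], [-0.006, 0.001, -1.0]]
ft_force: [-7.1, -1.7, 5.7]
gripper_width: -0.003
gripper_force: 3.8
```

The contact matches yellow's (about 7 N). Same arc.

```bash
python3 -m creep '[[[-0.5,0,-4],0],[[0,0,-8.5],0],[[0.5,0,-13],0],[[1.5,0,-17],0]]'
python3 -m creep '[[[1.5,0,-6],0],[[3.5,0,-12],0],[[6,0,-18],0],[[9,0,-24],0]]'
python3 - <<'E'
from h import *
im=arm.snapshot("side");cv2.imwrite("pics/s5.png",cv2.resize(im[190:290,170:310],None,fx=5,fy=5,interpolation=cv2.INTER_CUBIC))
E
```

```text
clock: 11.68
tcp_pos: [0.48, 0.2086, 0.0946]
tool_rot: [[0.987, 0.163, -0.0], [0.163, -0.987, 0.0], [-0.0, -0.0, -1.0]]
ft_force: [-4.8, -0.3, 0.4]
gripper_width: 0.002
gripper_force: 2.1
clock: 12.18
tcp_pos: [0.4892, 0.2101, 0.119]
tool_rot: [[0.987, 0.163, 0.0], [0.163, -0.987, 0.0], [0.0, -0.0, -1.0]]
ft_force: [-4.8, 0.2, 1.5]
gripper_width: 0.001
gripper_force: 2.4
```

View pics/s5.png

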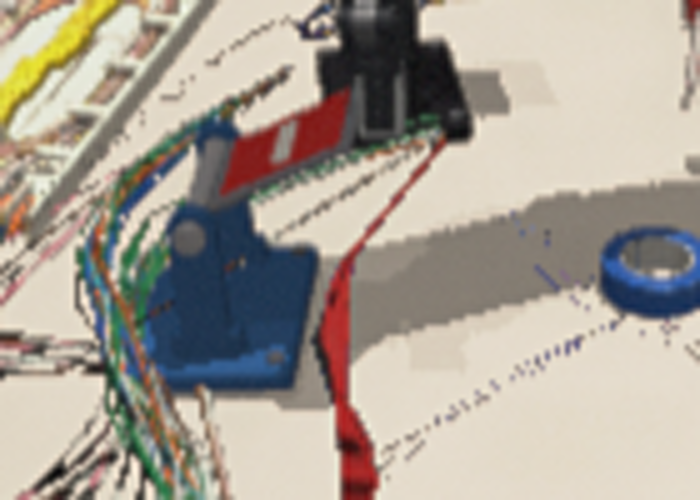

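The blue paddle is about half-way up, with its edge at crop (350,95) resting on the fingers. I'll finish the arc, go over and retreat.

```bash
python3 -m creep '[[[3,0,-5],0],[[7,0,-10.5],0],[[11,0,-15],0],[[15,0,-20],0]]'
python3 -m creep '[[[5,0,-4],0],[[10,0,-8],0],[[15,0,-11],0],[[21,0,-15],0],[[27,0,-17],0],[[33,0,-20],0],[[39,0,-22],0],[[45,0,-23],0]]'
python3 -m creep '[[[6,0,0],0],[[12,0,0],0],[[18,0,0],0],[[24,0,2],0],[[30,0,4],0],[[36,0,6],0],[[42,0,8],0],[[45,0,10],0]]'
python3 -m creep '[[[-15,0,0],0],[[-45,0,0],0],[[-90,0,-5],0],[[-130,0,-35],0],[[-150,0,-60],0],[[-150,0,-80],0],[[-150,0,-80],0],[[-150,0,-80],0]]'
python3 -m creep '[[[0,0,0],0],[[0,0,0],0],[[0,0,0],0],[[0,0,0],0],[[0,0,0],0],[[0,0,0],0],[[0,0,0],0],[[0,0,0],0]]'
python3 - <<'E'
from h import *
t=arm.snapshot("top");s=arm.snapshot("side")
c=np.vstack([cv2.resize(t[140:270,100:420],(790,321)),cv2.resize(s[140:330,180:400],(316,273)).repeat(1,0) if 0 else cv2.copyMakeBorder(cv2.resize(s[140:330,180:400],(316,273)),0,0,0,474,0)])
cv2.imwrite("pics/end.png",c)
E
```

```text
clock: 12.72
tcp_pos: [0.5038, 0.2127, 0.1391]
tool_rot: [[0.987, 0.163, 0.0], [0.163, -0.987, 0.0], [0.0, -0.0, -1.0]]
ft_force: [-5.3, -0.8, 5.3]
gripper_width: -0.002
gripper_force: 2.8
clock: 13.72
tcp_pos: [0.5485, 0.2199, 0.1614]
tool_rot: [[0.987, 0.163, 0.0], [0.163, -0.987, 0.0], [0.0, -0.0, -1.0]]
ft_force: [0.6, -0.3, -0.5]
gripper_width: 0.001
gripper_force: 0.0
clock: 14.72
tcp_pos: [0.5929, 0.2271, 0.151]
tool_rot: [[0.987, 0.163, -0.0], [0.163, -0.987, -0.0], [-0.0, 0.0, -1.0]]
ft_force: [-0.9, 0.5, 0.5]
gripper_width: 0.003
gripper_force: 0.0
clock: 15.72
tcp_pos: [0.4442, 0.2023, 0.2304]
tool_rot: [[0.987, 0.163, -0.001], [0.163, -0.987, -0.001], [-0.001, 0.0, -1.0]]
ft_force: [-0.5, -0.3, -0.3]
gripper_width: 0.003
gripper_force: 0.0
clock: 16.73
tcp_pos: [0.4445, 0.2027, 0.2313]
tool_rot: [[0.987, 0.163, 0.0], [0.163, -0.987, -0.0], [0.0, 0.0, -1.0]]
ft_force: [-0.1, -0.0, -0.1]
gripper_width: 0.001
gripper_force: 0.0
```

View pics/end.png

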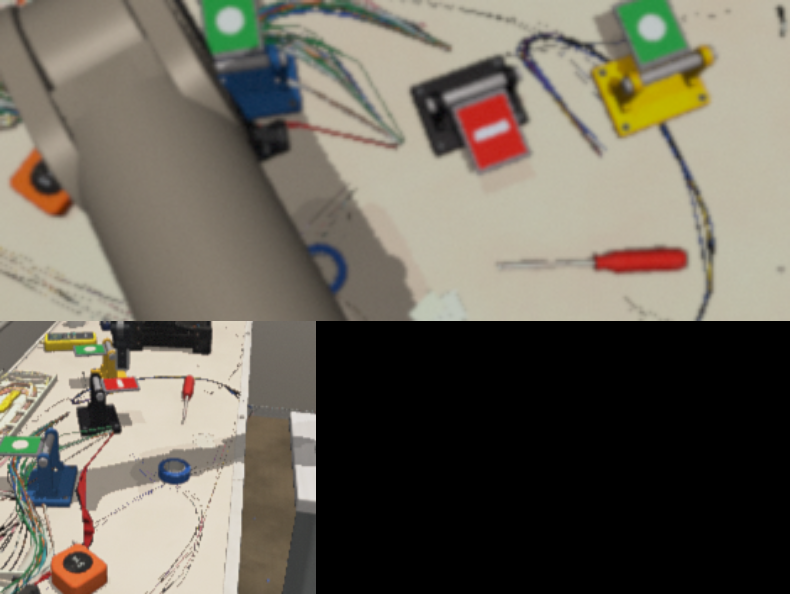

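Blue (crop (230,20)) and yellow (650,28) both lie flat with green up, and black is still red. The tape roll, screwdriver and tape measure look undisturbed, and the arm is clear at z = 0.23.

```bash
python3 -c "
from workcell import arm
print(arm.close_job())"
```

```text
the job is handed in; nothing more can be done
None
```

The job is handed in: the last picture showed the yellow and blue flags flat with green up, the black one still red, nothing else visibly moved, and the arm clear; no verdict came back.

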